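Index, lock and load a sample carousel

TASK

Turn the carousel counterclockwise (seen from above) by the black grip that stands on its rim, click by click, until its one empty cradle stands in line with the steel index post, and let go of it resting in that click. Then swing the lock lever fully home so the carousel cannot turn, and only then take the tall slim sample bottle and lay it in the empty cradle, cap up, with its foot against the cradle's foot plate. Leave the short jar, the square bottle, the beaker and the dish where they stand.

Things in the scene. Friction and masses are not known exactly. Their poses are not given: they have to be found in the camera images.
- stand: Fixed carousel stand: round grey plate, 356 mm across, 12 mm thick. Origin on the bench at the carousel's turning axis; its -x axis points to the index post and roughly to the robot. 12 white ticks (one hidden by the post) every 30 degrees. Two more cradles on the turntable's far side (as seen when it is at 0) already hold bottles, fixed.
- index_post (a point): Tip of the steel index post, 12 x 14 mm, 52 mm above the bench, 162 mm from the carousel axis towards stand -x. The empty cradle must lean exactly over this post.
- turntable (a joint): Carousel angle (rad), counterclockwise from above positive; 0 = empty cradle in line with the index post. White disc, radius 126 mm, top 55 mm above the bench. It clicks every 30 degrees, at multiples of 0.5236, and springs into the nearest click (rarely it starts balanced between two); 7 N at the grip passes a click. Starts 2 to 4 clicks short, -2.25 to -0.9; range -2.7 to 0.8, both ways.
- handle (a point): Centre of the upright black round grip, 32 mm across and 46 mm tall (137 to 183 mm above the bench), on an upright 12 mm stem on the turntable: 107 mm from the axis, 160 mm above the bench. With the turntable at 0 it is towards stand -y, a quarter turn from the empty cradle; it travels on a circle about the stand axis, along the robot's side.
- cradle (a point): The empty cradle on the turntable: aluminium 90 degree V trough leaning outwards 30 degrees from vertical, plates reaching 85 mm up from a foot plate. Origin: where the centre of the bottle's underside rests, 50 mm from the carousel axis, 90 mm above the bench. z: along the trough, up and outwards, the laid-in bottle's axis; x: out of its open side, so a bottle is laid in along -x.
- lock (a joint): Lock lever angle in rad about an upright pivot on the stand at stand (75, 125) mm: 0 = open (swung away from the turntable), 0.42 = fully home against its stop; starts at 0 to 0.06. It stays where it is left (about 2 N at the peg moves it). Its tooth enters between the scallops only when the turntable rests in a click; then the turntable cannot turn.
- peg (a point): Point on the lock lever's upright black peg, 18 mm across, its top at 120 mm above the bench, this point 97 mm above the bench and 165 mm from the lever's pivot. Closing swings it towards the turntable by about 67 mm: from stand (-76, 192) mm at 0 to stand (-90, 125) mm at 0.42.
- bottle: The tall slim sample bottle, white, 140 mm tall, 46 mm across, with a grey cap 40 mm across and 30 mm tall; about 0.2 kg. It stands upright and loose on the bench. Origin: centre of its underside; z up along its axis.
- jar: Bystander: short wide jar, 72 mm across, 85 mm tall, loose. Origin: centre of underside.
- flask: Bystander: short square bottle, 62 x 62 mm, 107 mm tall, loose. Origin: centre of underside.
- beaker: Bystander: open glass beaker, 76 mm across, 95 mm tall, loose. Origin: centre of underside.
- dish: Bystander: low white dish, 100 mm across, 22 mm tall, loose. Origin: centre of underside.
Mind the look-alikes: they are no part of the job. Leave any pink or red look-alike of the bottle alone.

How it is judged:
By the outcome, as a careful person would: the job done as asked, in the order asked, and still so for the second after the job is handed in, with the robot touching nothing.
It also fails if it takes over 67 s, if anything falls off the work surface, if the arm or the gripper's body presses on something with over 40 N, if the wrist force passes 120 N, or if a joint passes its speed limit or range.

ROBOT

A 6-joint arm with a two-finger parallel gripper is mounted at the origin on the work surface. World frame = base frame: x ahead of the robot, y to its left, z up, the work surface at z = 0. Lengths are in m, angles in rad, forces in N, time in s.
With the tool pointing down it reaches from about 0.35 to 0.975 m from the base axis. Payload 4.9 kg.
Tool frame: the origin (TCP) lies on the centre line of the jaws, within the pads' length; the fingertips stand manip.tip_reach ahead of it and the grasp point (between the pads) is the TCP (manip.tip_reach is the distance from the TCP to the fingertips, in m); z points along the fingers, y is the line along which they close (so a half turn about z gives the same grasp; the last joint's range is limited). The gripper opens to 85 mm and grips with 20 to 120 N. Pads are 22 mm wide; open, the fingers measure 114 mm over their backs; the gripper's body (76 mm by 85 mm) begins 54 mm behind the grasp point. The pads swing forward as they close: fully open they stand 13 mm farther back than shut.
Start: joints at [-0.119, 0.053, 1.613, -0, 1.476, -0.119], TCP at [0.625, 0, 0.25] pointing down, gripper open.
Joint ranges: [-3.01, 3.01], [-1.01, 2.22], [0.06, 2.58], [-1.02, 4.17], [0.09, 2.62], [-3.14, 3.14]. Speed limits (rad/s): [2.57, 2.57, 3.14, 3.14, 3.14, 3.14].

INTERFACE

Orientations are given as a unit quaternion [w, x, y, z].
In Python, from plant import manip gives the robot as it stands. The module is installed in compiled form; this text tells all that it offers.
- The arm moves only by the tool move_arm, never from a script. Its argument "rows" is a list of rows, each a list of 7 numbers: the shift along the tool's x, y, z in cm, then the turn, a rotation vector about the tool's x, y, z in degrees, then the opening, from -1 (shut) to 1 (fully open). In form: [[tx, ty, tz, ax, ay, az, jaw], ...]. A call has 1 to 20 rows; each row shifts and turns the commanded pose from where the row before left it, along the tool's axes as they then stand; what a row does not reach is not made up. A row lasts 1/12 s, in which the tool goes at most 41.7 mm and 7.16 degrees, less where a joint would pass 70% of its speed; a pose out of reach is approached as far as the arm can. A call is refused whole if a number of a shift passes 4.17 or a number of a turn 7.16, either way. A call with a gripper value outside its range is refused whole. The fingers move at their own pace and stop on an object; the grip force is fixed at half the most. Time passes only in rows, so rows that do not move let the fingers close. It gives the time, the measured TCP pose, the force, the opening and the grip force at its end, in the units of the state.
- manip.state(): the state, without advancing time (a new reading comes with each control period).
- manip.grab_frame(name): name is "scene" or "side" or "wrist"; returns a dict with "img" (400x640x3 uint8, blue, green, red), "mtx" (3x3 intrinsics, pixels), "k1" (the pictures are not rectified: a ray, as slopes to the right and down, at radius r is drawn at 1 + k1 r^2 times it, then the intrinsics apply), "R" (3x3) and "t" (3): a world point X has camera coordinates R X + t. Camera axes: x right, y down, z forward; pixel columns grow to the right and rows downward; lengths in m; the calibration is good to about 2 mm. A picture is of the moment at which its call begins. There is no depth.
- manip.job_done(): hands the job in; it is judged then, once.
The state is a dict: "time": time; "joint_pos": joint angles; "joint_vel": joint speeds; "joint_efforts": joint torques, N m; "tool_pos": TCP position; "tool_rot": TCP orientation; "contact_force": force on the tool from outside, world axes, zero at the start; "ft_torque": the same for the moment, N m; "gripper_width": opening from 0.0 (shut) to 1.0 (fully open); "grasp_force": force on a finger pad.
Only numpy, scipy, OpenCV 4.12 (cv2) and the standard library are available. Lean on these libraries where they do the work, as an engineer would, in place of code of your own. Each camera call takes 0.05 s, during which the arm holds its last target. There are 200 camera calls.

## Working session

There is one attempt and no reset: what is moved stays moved. The work goes in short steps, Python scripts to look and compute and a tool call to move; the robot and the scene stay as the last step left them, time stands still between calls to the robot, and variables do not carry over. Pictures are saved under pics/ and viewed, at most 10 in all, crops included, and the job is handed in when it is done.

Besides the shell and the picture viewer there is one more tool, called after ">>>" as a command line: name --pt "numbers of a row" for each row, then --argument value for the rest. move_arm: Moves the arm, as the interface text tells. Its arguments: {"type":"object","properties":{"rows":{"type":"array","items":{"type":"array","items":{"type":"number"}}}},"required":["rows"]}

```bash
mkdir -p pics
cat > h.py <<'E'
import numpy as np, cv2, pickle
from plant import manip
def grab(n,tag):
    f=manip.grab_frame(n); cv2.imwrite(f'pics/{tag}.png',f['img']); pickle.dump(f,open(f'pics/{tag}.pkl','wb')); return f
def load(tag): return pickle.load(open(f'pics/{tag}.pkl','rb'))
def ray(f,px):
    K=np.array(f['mtx']);d=np.array([(px[0]-K[0,2])/K[0,0],(px[1]-K[1,2])/K[1,1]]);s=d.copy()
    for _ in range(20): s=d/(1+f['k1']*(s@s))
    R=np.array(f['R']);t=np.array(f['t']).ravel()
    v=R.T@np.array([s[0],s[1],1]);return -R.T@t, v/np.linalg.norm(v)
def atz(f,px,z):
    o,v=ray(f,px);return o+v*(z-o[2])/v[2]
def tri(*fp):
    A=0;b=0;L=[]
    for f,p in fp:
        o,v=ray(f,p);M=np.eye(3)-np.outer(v,v);A=A+M;b=b+M@o;L.append((o,M))
    X=np.linalg.solve(A,b);return X,[float(np.linalg.norm(M@(X-o))) for o,M in L]
def proj(f,X):
    c=np.array(f['R'])@np.asarray(X,float)+np.array(f['t']).ravel();s=c[:2]/c[2];s=s*(1+f['k1']*(s@s))
    K=np.array(f['mtx']);return np.array([K[0,0]*s[0]+K[0,2],K[1,1]*s[1]+K[1,2]])
E
python3 - <<'E'
from h import *
for n in ['scene','side','wrist']:
    f=grab(n,n+'0'); R=np.array(f['R']);print(n,-R.T@np.array(f['t']).ravel(),R[2])
a=[cv2.imread(f'pics/{n}0.png') for n in ['scene','side']]
s=manip.state();print(s,manip.tip_reach)
E
```

```text
scene [0.96449342 0.79114771 0.77775272] [-0.39054477 -0.70474567 -0.59229074]
side [-0.00244868 -0.58573059  0.93667357] [ 0.49768201  0.50298951 -0.70662166]
wrist [0.62504598 0.06570478 0.3723539 ] [-0.00142047 -0.26136191 -0.96523983]
{'time': 0.15, 'joint_pos': array([-1.18995436e-01,  5.32633773e-02,  1.61399852e+00, -4.87737146e-07,
        1.47595955e+00, -1.19020172e-01]), 'joint_vel': array([-0.00042816, -0.00213174, -0.00269713,  0.00089562,  0.002053  ,
        0.00017218]), 'joint_efforts': array([ 5.10442842e-04, -3.94241810e+01, -3.70721948e+01, -1.15854355e-04,
        4.61802789e-03,  5.00508997e-05]), 'tool_pos': array([6.24546835e-01, 5.73218748e-05, 2.49297428e-01]), 'tool_rot': array([-6.40009661e-04,  7.07097785e-01,  7.07115309e-01, -5.03609613e-04]), 'contact_force': array([ 0.5057664 , -0.43292959, -0.31297986]), 'ft_torque': array([-0.00891366, -0.02183609, -0.02152928]), 'grasp_force': 0.0, 'gripper_width': 0.9952651199762581} 0.019
```

View pics/scene0.png

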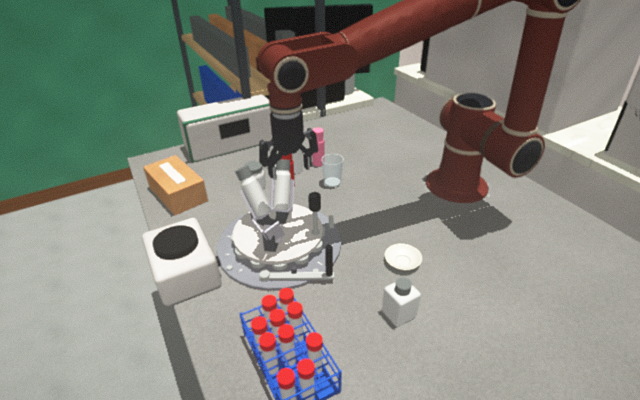

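View pics/side0.png

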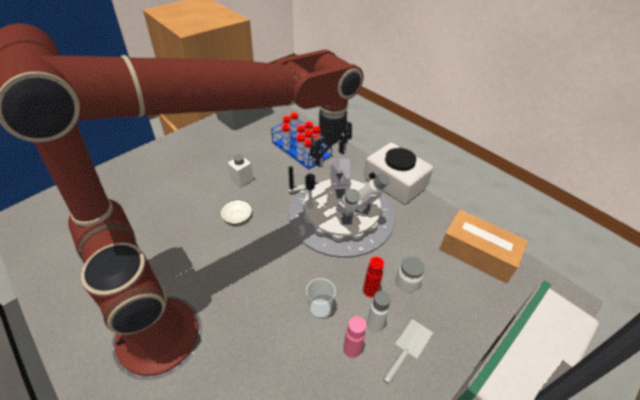

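The scene view shows the carousel at about (280,240), the grip at (315,203), the peg at (329,258) and the square bottle at (401,300). In the side view the carousel is at (342,215), the bottle at (378,312), red and pink look-alikes at (373,278) and (355,337), and the jar at (411,275). The beaker is at (321,298) and the dish at (236,213). I'll enlarge the parts that matter.

Run:
```python
from h import *
a=cv2.imread('pics/side0.png');b=cv2.imread('pics/scene0.png')
def c(i,x,y,w,h,s): return cv2.resize(i[y:y+h,x:x+w],None,fx=s,fy=s,interpolation=cv2.INTER_CUBIC)
top=np.hstack([c(a,280,140,130,115,3),c(b,210,160,136,115,3)])[:, :798]
# side crop: x0=280,y0=140 scale3 ; scene crop: x0=210,y0=160 starts at col 390
bot=np.hstack([c(a,290,240,150,125,2),c(b,290,120,75,75,4)[:250,:300]])
bot=np.hstack([bot,np.zeros((250,top.shape[1]-bot.shape[1],3),np.uint8)])
cv2.imwrite('pics/m1.png',np.vstack([top,bot]))
f=load('side0');g=load('scene0')
print('bottle foot',atz(f,(376,329),0),'cap',atz(f,(382,297),.14))
print('handle',tri((f,(310,181)),(g,(315,202))),'pegtop',tri((f,(291,169)),(g,(329,247))))
print('disc',atz(f,(344,210),.055),atz(g,(279,236),.055),'beaker',atz(f,(320,312),0))
```

```text
bottle foot [ 0.43329841 -0.37625692  0.        ] cap [ 0.4412126  -0.36407428  0.14      ]
handle (array([0.57674384, 0.03822269, 0.16112788]), [0.001163760069914269, 0.0011637600699142573]) pegtop (array([0.60578209, 0.16247782, 0.11430628]), [0.0007177547385348481, 0.0007177547385346822])
disc [ 0.64398549 -0.05259264  0.055     ] [ 6.69924403e-01 -4.77818569e-04  5.50000000e-02] beaker [ 0.35982954 -0.23879306  0.        ]
```

View pics/m1.png

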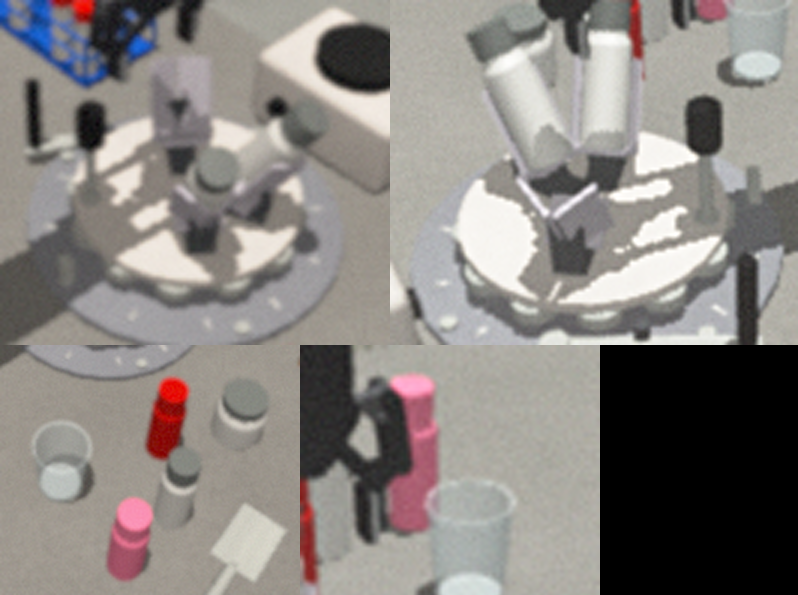

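View pics/wrist0.png

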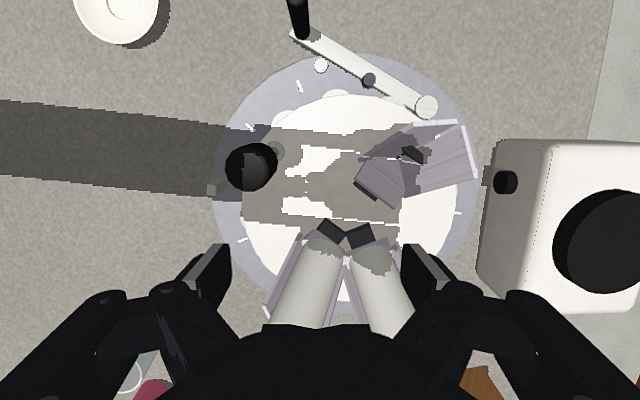

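The wrist view shows the grip at (250,166), the index post at (212,189) and the empty trough around (415,165). The filled cradles point down the image, the lever pivot is at (427,105) and the peg leaves at (298,0). Next I'll fit the stand pose to these and the plate rim.

Run:
```python
from h import *
from scipy.optimize import least_squares
w,f,g=load('wrist0'),load('side0'),load('scene0')
rim=np.array([atz(w,p,.012)[:2] for p in [(213,200),(240,110),(280,74),(345,54),(400,62),(450,95),(475,140),(476,190),(462,225)]])
post=tri((w,(212,189)),(f,(301.7,226)),(g,(331.7,217)))
h=tri((w,(250,166)),(f,(310.3,182.3)),(g,(314.7,201.7)))
pg=tri((f,(291,167.8)),(g,(328.3,247)))
print('post',post,'handle',h,'peg',pg)
r=least_squares(lambda c:np.hypot(*(rim-c).T)-.178,[.68,0]);c=r.x;print('centre',c,np.round(r.fun*1e3,1))
def m(p):
    x,y,a=p;R=lambda q:np.array([x+np.cos(a)*q[0]-np.sin(a)*q[1],y+np.sin(a)*q[0]+np.cos(a)*q[1]])
    return np.r_[(np.hypot(*(rim-[x,y]).T)-.178)*.5,R([-.162,0])-post[0][:2], np.hypot(*(h[0][:2]-[x,y]))-.107, R([-.076,.192])-pg[0][:2]]
r=least_squares(m,[*c,0]);x,y,a=r.x;print(r.x,np.round(r.fun*1e3,1))
d=h[0][:2]-r.x[:2];print('handle ang',np.degrees(np.arctan2(*d[::-1])),'theta',np.arctan2(*d[::-1])+np.pi/2-a-2*np.pi)
print('bottle', tri((w,(325,0)),(w,(325,0)))[1][0])
f2=f
for px,z in [((375.5,329),0),((382,297),.14)]: print(atz(f,px,z))
```

```text
post (array([ 0.5011946 , -0.00735271,  0.04949614]), [0.002227512209183274, 0.0004169370419789538, 0.0025609552795489306]) handle (array([0.57525686, 0.0346643 , 0.15921295]), [4.873705312683974e-05, 0.0007501244061106056, 0.000703633699738985]) peg (array([0.60829597, 0.16448995, 0.11697179]), [0.00019906275529635688, 0.00019906275529649328])
centre [ 0.66180984 -0.03258947] [ -5.3  -5.3  -3.8  -1.1   1.5   4.    3.1  -4.  -13.3]
[ 0.66049705 -0.03203954 -0.13126823] [-3.3 -3.3 -2.4 -0.8  0.7  2.2  2.  -1.4 -5.9 -1.3 -3.5  1.2  2.   3.8]
handle ang 141.9554061254596 theta -2.1035315213104493
bottle 5.907347878700927e-17
[ 0.4323356  -0.37533785  0.        ]
[ 0.4412126  -0.36407428  0.14      ]
```

>>> move_arm --pt "0 0 -4 0 0 0 1" --pt "1.7 -2.4 0 0 0 0 1" --pt "1.75 -2.5 0 0 0 7.1 1" --pt "0 0 0 0 0 7.1 1" --pt "0 0 0 0 0 7.1 1" --pt "0 0 0 0 0 7.1 1" --pt "0 0 0 0 0 7.1 1" --pt "0 0 0 0 0 7.1 1" --pt "0 0 0 0 0 7.1 1" --pt "0 0 0 0 0 7.1 1" --pt "0 0 0 0 0 7.1 1" --pt "0 0 0 0 0 7.1 1" --pt "0 0 0 0 0 7.1 1" --pt "0 0 0 0 0 7.1 1" --pt "0 0 0 0 0 7.1 1" --pt "0 0 0 0 0 7.1 1" --pt "0 0 0 0 0 7.1 1" --pt "0 0 0 0 0 7.1 1" --pt "0 0 0 0 0 7.1 1" --pt "0 0 0 0 0 7.1 1"

```text
time: 1.82
tool_pos: [0.5758, 0.0345, 0.2898]
tool_rot: [0.0, 0.945, -0.327, -0.0]
contact_force: [-0.2, 0.5, -0.2]
gripper_width: 1.0
grasp_force: 0.0
```

```bash
cat >> h.py <<'E'
from scipy.spatial.transform import Rotation as Ro
def tf():
    s=manip.state();q=s['tool_rot'];return s,Ro.from_quat([q[1],q[2],q[3],q[0]]).as_matrix()
E
python3 - <<'E'
from h import *
w=grab('wrist','wrist1');s,R=tf();p=s['tool_pos'];print(p,R.round(3).tolist(),s['time'],s['joint_pos'])
print('dx tool cm',R.T@(np.array([.5755,.0345,.155])-p)*100, 'grip px',proj(w,[.5755,.0345,.183]),proj(w,[.5755,.0345,.137]),'base',proj(w,[.5755,.0345,.055]))
E
```

```text
[0.57575517 0.03451083 0.28979768] [[0.784, -0.621, -0.001], [-0.621, -0.784, 0.0], [-0.001, 0.0, -1.0]] 1.8667 [-6.91238615e-02 -8.16521261e-02  1.68035672e+00 -1.86115379e-05
  1.54372354e+00  2.17125612e+00]
dx tool cm [-1.01846312e-02  1.01166543e-02  1.34797848e+01] grip px [315.58360903 205.41433279] [315.59075866 192.49957739] base [315.59917707 177.31575237]
```

View pics/wrist1.png

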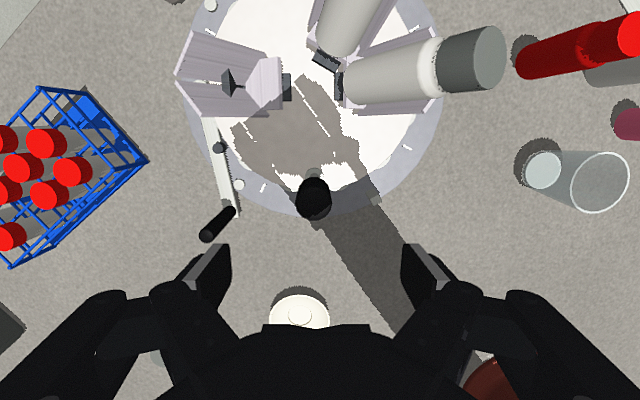

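The wrist view shows the grip at (314,198), within 2 px of the prediction (315.6,199), so the fix is good. I'll lower the gripper and cage the grip loosely.

>>> move_arm --pt "0 0 3.4 0 0 0 1" --pt "0 0 3.4 0 0 0 1" --pt "0 0 3.4 0 0 0 1" --pt "0 0 3.2 0 0 0 0.5" --pt "0 0 0 0 0 0 -0.06" --pt "0 0 0 0 0 0 -0.06" --pt "0 0 0 0 0 0 -0.06" --pt "0 0 0 0 0 0 -0.06"

```text
time: 2.53
tool_pos: [0.5779, 0.0344, 0.1597]
tool_rot: [-0.001, 0.946, -0.324, 0.002]
contact_force: [-0.2, -0.1, 0.8]
gripper_width: 0.472
grasp_force: 0.0
```

>>> move_arm --pt "0.015 0.56 0 0 0 -3 -0.06" --pt "0.015 0.56 0 0 0 -3 -0.06" --pt "0.015 0.56 0 0 0 -3 -0.06" --pt "0.015 0.56 0 0 0 -3 -0.06" --pt "0.015 0.56 0 0 0 -3 -0.06" --pt "0.015 0.56 0 0 0 -3 -0.06" --pt "0.015 0.56 0 0 0 -3 -0.06" --pt "0.015 0.56 0 0 0 -3 -0.06"

```text
time: 3.2
tool_pos: [0.5582, -0.006, 0.1596]
tool_rot: [0.0, 0.993, -0.118, 0.003]
contact_force: [0.5, 0.7, 0.3]
gripper_width: 0.473
grasp_force: 0.0
```

>>> move_arm --pt "0.015 0.56 0 0 0 -3 -0.06" --pt "0.015 0.56 0 0 0 -3 -0.06" --pt "0.015 0.56 0 0 0 -3 -0.06" --pt "0.015 0.56 0 0 0 -3 -0.06" --pt "0.015 0.56 0 0 0 -3 -0.06" --pt "0.015 0.56 0 0 0 -3 -0.06"

```text
time: 3.7
tool_pos: [0.5561, -0.0377, 0.1596]
tool_rot: [-0.001, 0.999, 0.038, 0.003]
contact_force: [1.3, 3.8, -0.8]
gripper_width: 0.477
grasp_force: 1.1
```

Run:
```python
from h import *
w=grab('wrist','wrist2');s,R=tf();p=s['tool_pos'];c=np.array([.6605,-.032]);d=p[:2]-c
print(np.hypot(*d),np.degrees(np.arctan2(d[1],d[0])),'tooly',np.degrees(np.arctan2(R[1,1],R[0,1])))
b=load('side0');f=grab('side','side2')
i=lambda im:cv2.resize(im[140:250,280:410],None,fx=3,fy=3,interpolation=cv2.INTER_CUBIC)
cv2.imwrite('pics/m2.png',np.hstack([i(f['img']),cv2.resize(w['img'],(400,330))]))
```

```text
0.10495491842008027 -175.97736389774852 tooly -85.52918808981285
```

View pics/m2.png

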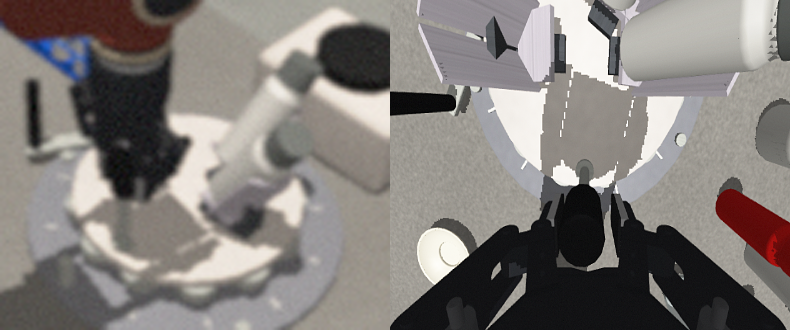

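The turntable follows. The grip sits between the pads, now at 184° against a target of 262.5°, so I'll keep going.

>>> move_arm --pt "0.015 0.56 0 0 0 -3 -0.06" --pt "0.015 0.56 0 0 0 -3 -0.06" --pt "0.015 0.56 0 0 0 -3 -0.06" --pt "0.015 0.56 0 0 0 -3 -0.06" --pt "0.015 0.56 0 0 0 -3 -0.06" --pt "0.015 0.56 0 0 0 -3 -0.06" --pt "0.015 0.56 0 0 0 -3 -0.06" --pt "0.015 0.56 0 0 0 -3 -0.06" --pt "0.015 0.56 0 0 0 -3 -0.06" --pt "0.015 0.56 0 0 0 -3 -0.06" --pt "0.015 0.56 0 0 0 -3 -0.06" --pt "0.015 0.56 0 0 0 -3 -0.06" --pt "0.015 0.56 0 0 0 -3 -0.06"

```text
time: 4.88
tool_pos: [0.5836, -0.1046, 0.1584]
tool_rot: [0.001, 0.929, 0.369, 0.001]
contact_force: [0.6, 0.1, 0.1]
gripper_width: 0.468
grasp_force: 0.0
```

>>> move_arm --pt "0.015 0.56 0 0 0 -3 -0.06" --pt "0.015 0.56 0 0 0 -3 -0.06" --pt "0.015 0.56 0 0 0 -3 -0.06" --pt "0.015 0.56 0 0 0 -3 -0.06" --pt "0.015 0.56 0 0 0 -3 -0.06" --pt "0.015 0.56 0 0 0 -3 -0.06" --pt "0.015 0.56 0 0 0 -3 -0.06" --pt "0.015 0.56 0 0 0 -3 -0.06" --pt "0.015 0.56 0 0 0 -3 -0.06" --pt "0.015 0.56 0 0 0 -3 -0.06"

```text
time: 5.72
tool_pos: [0.6306, -0.1337, 0.1583]
tool_rot: [0.001, 0.802, 0.597, 0.001]
contact_force: [0.7, -0.2, 1.1]
gripper_width: 0.477
grasp_force: 0.0
```

Run:
```python
from h import *
s,R=tf();p=s['tool_pos'];c=np.array([.6605,-.032]);d=p[:2]-c
print(np.hypot(*d),np.degrees(np.arctan2(d[1],d[0])),'tooly',np.degrees(np.arctan2(R[1,1],R[0,1])))
```

```text
0.10595244875238073 -106.37387580574985 tooly -16.71069206952242
```

>>> move_arm --pt "0.015 0.56 0 0 0 -3 -0.06" --pt "0.015 0.56 0 0 0 -3 -0.06" --pt "0.01 0.46 0 0 0 -2.5 -0.06" --pt "0 0 0 0 0 0 -0.06" --pt "0 0 0 0 0 0 -0.06" --pt "0 0 0 0 0 0 -0.06"

```text
time: 6.22
tool_pos: [0.6453, -0.137, 0.1572]
tool_rot: [0.0, 0.757, 0.654, 0.0]
contact_force: [0.6, 0.6, 0.1]
gripper_width: 0.472
grasp_force: 0.0
```

>>> move_arm --pt "0 0 0 0 0 0 0.2" --pt "0 0 0 0 0 0 0.2" --pt "0 0 -3 0 0 0 0.2" --pt "0 0 -4 0 0 0 0.5" --pt "0 0 -4 0 0 0 1" --pt "0 0 -3 0 0 0 1" --pt "-4 0 0 0 0 0 1" --pt "0 0 0 0 0 0 1" --pt "0 0 0 0 0 0 1"

```text
time: 6.97
tool_pos: [0.639, -0.1778, 0.2968]
tool_rot: [0.0, 0.757, 0.653, 0.0]
contact_force: [0.8, 0.8, 0.1]
gripper_width: 1.0
grasp_force: 0.0
```

Run:
```python
from h import *
w=grab('wrist','wrist3');f=grab('side','side3');g=grab('scene','scene3')
i=lambda im,x,y:cv2.resize(im[y:y+110,x:x+130],None,fx=2.4,fy=2.4,interpolation=cv2.INTER_CUBIC)
a=np.hstack([i(f['img'],280,140),i(g['img'],215,160)])
b=w['img'][:300,8:632];cv2.imwrite('pics/m3.png',np.vstack([b,a]))
s,R=tf();print(s['tool_pos'],R.round(3).tolist(),s['time'])
c=np.array([.6605,-.032]);an=np.radians(262.5);H=np.r_[c+.107*np.array([np.cos(an),np.sin(an)]),.183]
print('grip top expected px w/f/g',[proj(v,H) for v in (w,f,g)])
```

```text
[ 0.6388763  -0.17582217  0.29491117] [[0.144, 0.99, -0.002], [0.99, -0.144, 0.001], [0.001, -0.002, -1.0]] 7.1167
grip top expected px w/f/g [array([316.91684282, 154.89311058]), array([369.14445284, 194.95470419]), array([263.09333284, 171.22882983])]
```

View pics/m3.png

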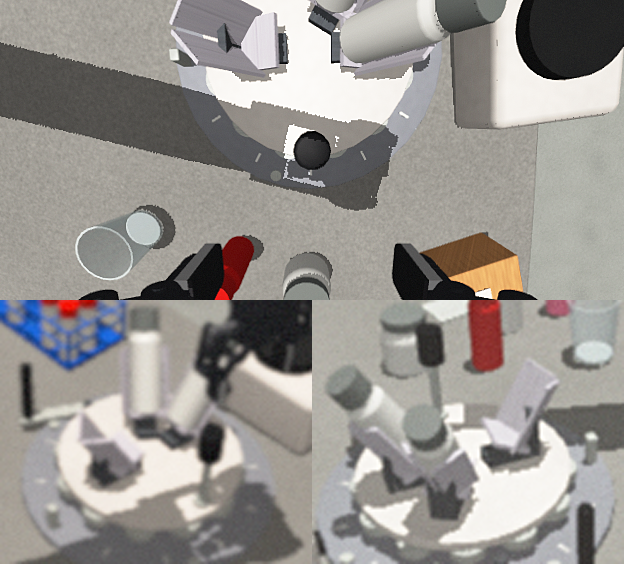

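The carousel now rests at the right click: grip at wrist (320,150) against an expected (317,155), with the empty trough over the post at (184,55). Next I'll work out the move for the lock.

Run:
```python
from h import *
s,R=tf();p=s['tool_pos'];a=-.131;c=np.array([.6605,-.032]);A=np.array([[np.cos(a),-np.sin(a)],[np.sin(a),np.cos(a)]])
print('peg stand now',A.T@(np.array([.608,.1645])-c))
f,g=load('side3'),load('scene3')
print('flask',atz(g,(402,312),0),atz(f,(241,180),0),'dish',atz(f,(236,216),0))
for q,z in [((-.079,.234),.29),((-.079,.234),.105),((-.090,.145),.105)]:
    X=np.r_[c+A@np.array(q),z];print(X.round(4),'tool cm',(R.T@(X-p)*100).round(2))
```

```text
peg stand now [-0.07771811  0.1879585 ]
flask [0.50663131 0.3422598  0.        ] [0.51417221 0.34356209 0.        ] dish [3.96866021e-01 2.07168086e-01 1.11022302e-16]
[0.6127 0.2103 0.29  ] tool cm [37.83 -8.16  0.54]
[0.6127 0.2103 0.105 ] tool cm [37.82 -8.12 19.04]
[0.5902 0.1235 0.105 ] tool cm [28.9  -9.09 19.04]
```

>>> move_arm --pt "3.8 -0.82 0 0 0 0 0" --pt "3.8 -0.82 0 0 0 0 -1" --pt "3.8 -0.82 0 0 0 0 -1" --pt "3.8 -0.82 0 0 0 0 -1" --pt "3.8 -0.82 0 0 0 0 -1" --pt "3.8 -0.82 0 0 0 0 -1" --pt "3.8 -0.82 0 0 0 0 -1" --pt "3.8 -0.82 0 0 0 0 -1" --pt "3.8 -0.82 0 0 0 0 -1" --pt "3.6 -0.76 0 0 0 0 -1" --pt "0 0 0 0 0 0 -1" --pt "0 0 0 0 0 0 -1"

```text
time: 8.12
tool_pos: [0.6122, 0.2119, 0.2951]
tool_rot: [-0.0, 0.755, 0.656, -0.001]
contact_force: [-0.3, -0.0, -0.2]
gripper_width: 0.004
grasp_force: 0.0
```

Run:
```python
from h import *
s,R=tf();p=s['tool_pos'];print(p,(R.T@(np.array([.6127,.2103,.105])-p)*100).round(2),s['gripper_width'])
w=grab('wrist','wrist4');f=load('side0');g=load('scene0')
print('rack corners z=0.08',[atz(g,q,.1).round(3) for q in [(286,296),(315,342),(259,326)]])
print('rack side tops',[atz(f,q,.1).round(3) for q in [(287,121),(315,142),(318,131)]])
print([proj(w,[.608,.1645,.12]),proj(w,[.6127,.2103,.086])])
cv2.imwrite('pics/m4.png',w['img'])
```

```text
[0.61217867 0.21186234 0.29506947] [-0.13  0.11 19.01] 0.004086798307804323
rack corners z=0.08 [array([0.757, 0.239, 0.1  ]), array([0.758, 0.373, 0.1  ]), array([0.839, 0.284, 0.1  ])]
rack side tops [array([0.796, 0.408, 0.1  ]), array([0.783, 0.232, 0.1  ]), array([0.84 , 0.276, 0.1  ])]
[array([317.66687831, 228.15360247]), array([316.15395349, 181.60734168])]
```

View pics/m4.png

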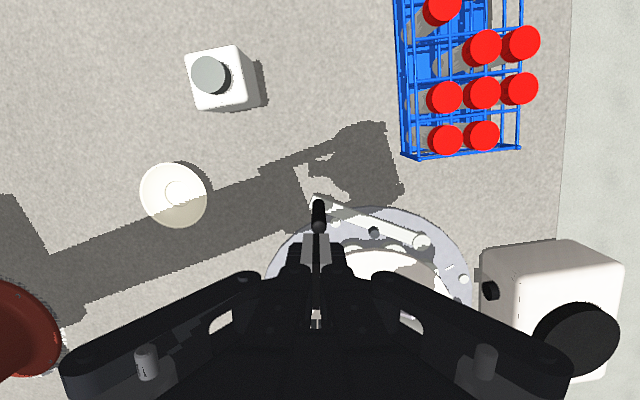

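The wrist view shows the peg top at (318,227) as predicted and the fingers outside it. The rack and the square bottle are clear, so I'll descend and push.

>>> move_arm --pt "0 0 3.8 0 0 0 -1" --pt "0 0 3.8 0 0 0 -1" --pt "0 0 3.8 0 0 0 -1" --pt "0 0 3.8 0 0 0 -1" --pt "0 0 3.8 0 0 0 -1" --pt "0 0 0 0 0 0 -1"

```text
time: 8.67
tool_pos: [0.6072, 0.2064, 0.0959]
tool_rot: [-0.004, 0.757, 0.653, -0.008]
contact_force: [-2.5, -0.8, -1.5]
gripper_width: 0.001
grasp_force: 0.0
```

>>> move_arm --pt "-0.9 -0.05 0 0 0 0 -1" --pt "-0.9 -0.05 0 0 0 0 -1" --pt "-0.9 -0.1 0 0 0 0 -1" --pt "-0.9 -0.1 0 0 0 0 -1" --pt "-0.9 -0.1 0 0 0 0 -1" --pt "-0.9 -0.1 0 0 0 0 -1" --pt "-0.9 -0.1 0 0 0 0 -1" --pt "-0.9 -0.1 0 0 0 0 -1" --pt "-0.7 -0.1 0 0 0 0 -1"

```text
time: 9.42
tool_pos: [0.5942, 0.1311, 0.1067]
tool_rot: [0.0, 0.757, 0.654, 0.0]
contact_force: [1.6, 2.2, 0.5]
gripper_width: -0.0
grasp_force: 0.8
```

Next, small steps to the stop, watching the force.

>>> move_arm --pt "-0.3 -0.03 0 0 0 0 -1" --pt "-0.3 -0.03 0 0 0 0 -1" --pt "0 0 0 0 0 0 -1"

```text
time: 9.67
tool_pos: [0.5927, 0.1262, 0.1063]
tool_rot: [0.0, 0.757, 0.654, 0.0]
contact_force: [1.0, 1.0, 0.9]
gripper_width: 0.002
grasp_force: 0.7
```

>>> move_arm --pt "-0.3 0 0 0 0 0 -1" --pt "0 0 0 0 0 0 -1"

```text
time: 9.83
tool_pos: [0.5926, 0.1259, 0.1064]
tool_rot: [-0.002, 0.756, 0.654, 0.002]
contact_force: [3.8, 9.7, -1.8]
gripper_width: 0.0
grasp_force: 5.2
```

>>> move_arm --pt "-0.2 0 0 0 0 0 -1" --pt "0 0 0 0 0 0 -1" --pt "0 0 0 0 0 0 -1"

```text
time: 10.08
tool_pos: [0.5926, 0.1258, 0.1065]
tool_rot: [-0.002, 0.756, 0.654, 0.004]
contact_force: [4.4, 15.4, -1.6]
gripper_width: -0.005
grasp_force: 7.9
```

The lever is against its stop: 15 N moved it only 0.1 mm. I'll retreat, rise, and go beyond the bottle for a view.

>>> move_arm --pt "3 0 0 0 0 0 -1" --pt "0 0 -4 0 0 0 -1" --pt "0 0 -4 0 0 0 -1" --pt "0 0 -4 0 0 0 -1" --pt "0 0 -4 0 0 0 -1" --pt "0 0 -3.5 0 0 0 -1"

```text
time: 10.58
tool_pos: [0.596, 0.1511, 0.3038]
tool_rot: [0.001, 0.756, 0.654, -0.0]
contact_force: [0.6, -1.1, 0.3]
gripper_width: 0.005
grasp_force: 0.0
```

>>> move_arm --pt "-3.77 -0.46 0 0 0 0 -1" --pt "-3.77 -0.46 0 0 0 0 -1" --pt "-3.77 -0.46 0 0 0 0 -1" --pt "-3.77 -0.46 0 0 0 0 -1" --pt "-3.77 -0.46 0 0 0 0 -1" --pt "-3.77 -0.46 0 0 0 0 -1" --pt "-3.77 -0.46 0 0 0 0 -1" --pt "-3.77 -0.46 0 0 0 0 -1" --pt "-3.77 -0.46 0 0 0 0 -1" --pt "-3.77 -0.46 0 0 0 0 -1" --pt "-3.77 -0.46 0 0 0 0 -1" --pt "-3.77 -0.46 0 0 0 0 -1" --pt "-3.77 -0.46 0 0 0 0 -1" --pt "-3.77 -0.46 0 0 0 0 -1" --pt "-3.77 -0.46 0 0 0 0 -1" --pt "-3.77 -0.46 0 0 0 0 -1" --pt "0 0 0 0 0 0 -1"

```text
time: 12.0
tool_pos: [0.4334, -0.4402, 0.3]
tool_rot: [-0.001, 0.758, 0.652, -0.002]
contact_force: [-0.0, 0.8, -0.7]
gripper_width: 0.006
grasp_force: 0.0
```

Run:
```python
from h import *
w=grab('wrist','wrist5');f=grab('side','side5');g=grab('scene','scene5')
i=lambda im,x,y,W,H:cv2.resize(im[y:y+H,x:x+W],None,fx=2,fy=2,interpolation=cv2.INTER_CUBIC)
cv2.imwrite('pics/m5.png',np.vstack([w['img'][:340],np.hstack([i(f['img'],250,140,160,115),i(g['img'],210,160,160,115)])]))
s,R=tf();print(s['tool_pos'],s['joint_pos'],s['time'])
print(proj(w,[.437,-.37,.14]),proj(w,[.437,-.37,0]))
c=np.array([.6605,-.032]);a=-.131;A=np.array([[np.cos(a),-np.sin(a)],[np.sin(a),np.cos(a)]])
for q in [(-.076,.192),(-.09,.125)]:
    X=np.r_[c+A@np.array(q),.12];print('peg',proj(f,X),proj(g,X))
```

```text
[ 0.43592763 -0.43501671  0.30053601] [-9.05020298e-01  7.57147430e-03  1.57578431e+00 -2.55984857e-04
  1.56017793e+00 -7.59537260e-01] 12.15
[308.45614193 118.52915818] [311.16056122 119.97075771]
peg [290.6133079  166.32497066] [328.29951045 247.25675769]
peg [298.32286479 178.89844382] [323.38177951 229.31889391]
```

View pics/m5.png

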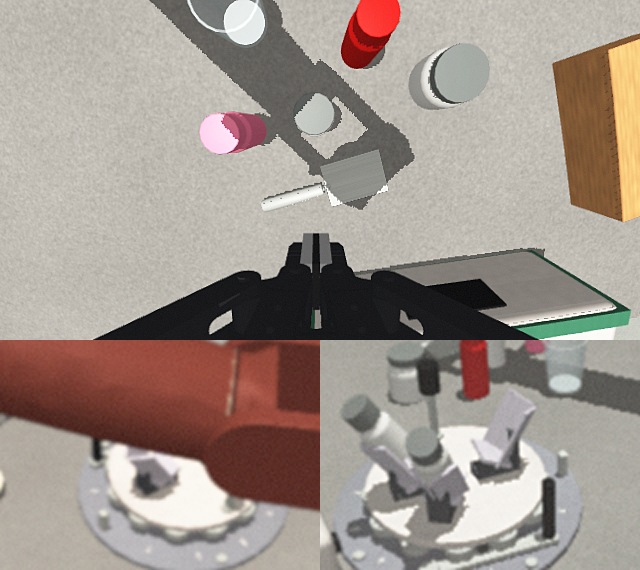

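The wrist view shows the bottle's cap at (316,114), pink at (222,133), red at (378,12), the jar at (460,72) and the beaker at (228,5). In the scene crop the peg top is at (324.5,230), as predicted for home (323.4,229.3), so the lock is closed.

Run:
```python
from h import *
w=load('wrist5');f=load('side0');s,R=tf();p=s['tool_pos']
T=tri((w,(316,114)),(f,(381.5,293)));print('cap top',T)   # side cap top face ~ crop(184,452)
B=atz(w,(316,114),.14);print('bottle',B)
for n,q in [('pink',(222,133)),('red',(378,12)),('jar',(462,72))]: print(n,(atz(w,q,.14 if n!='jar' else .085)-B)[:2])
X=np.r_[B[:2],.22];print('tool cm',(R.T@(X-p)*100).round(2))
```

```text
cap top (array([ 0.44305404, -0.36363589,  0.15302725]), [0.004054784413690505, 0.004054784413690623])
bottle [ 0.44477528 -0.36694392  0.14      ]
pink [-0.09324054 -0.00364579]
red [0.06739053 0.07845169]
jar [0.16753411 0.02286337]
tool cm [ 6.85 -0.1   8.06]
```

>>> move_arm --pt "3.45 -0.1 0 0 0 0 0.5" --pt "3.45 -0.1 0 0 0 7.1 0.5" --pt "0 0 0 0 0 7.1 0.5" --pt "0 0 0 0 0 7.1 0.5" --pt "0 0 0 0 0 7.1 0.5" --pt "0 0 0 0 0 7.1 0.5" --pt "0 0 0 0 0 7.1 0.5" --pt "0 0 0 0 0 7.1 0.5" --pt "0 0 0 0 0 7.1 0.5" --pt "0 0 0 0 0 7.1 0.5" --pt "0 0 0 0 0 7.1 0.5" --pt "0 0 0 0 0 7.1 0.5" --pt "0 0 0 0 0 7.1 0.5" --pt "0 0 0 0 0 4.8 0.5" --pt "0 0 4 0 0 0 0.5" --pt "0 0 3 0 0 0 0.5" --pt "0 0 0 0 0 0 0.5" --pt "0 0 0 0 0 0 0.5"

```text
time: 13.65
tool_pos: [0.4438, -0.3643, 0.2294]
tool_rot: [-0.002, 0.997, -0.071, -0.002]
contact_force: [-0.0, -0.4, 0.8]
gripper_width: 0.752
grasp_force: 0.0
```

Run:
```python
from h import *
w=grab('wrist','wrist6');s,R=tf();p=s['tool_pos'];print(p,R.round(3).tolist(),s['gripper_width'],(R.T@(np.array([.444,-.3665,.127])-p)*100).round(2))
print(proj(w,[.444,-.3665,.14]))
cv2.imwrite('pics/m6.png',w['img'])
```

```text
[ 0.44467798 -0.36558739  0.23195755] [[0.99, -0.143, -0.0], [-0.143, -0.99, 0.0], [-0.0, -0.0, -1.0]] 0.7508572263491546 [-0.05  0.1  10.5 ]
[318.08847411 210.30352455]
```

View pics/m6.png

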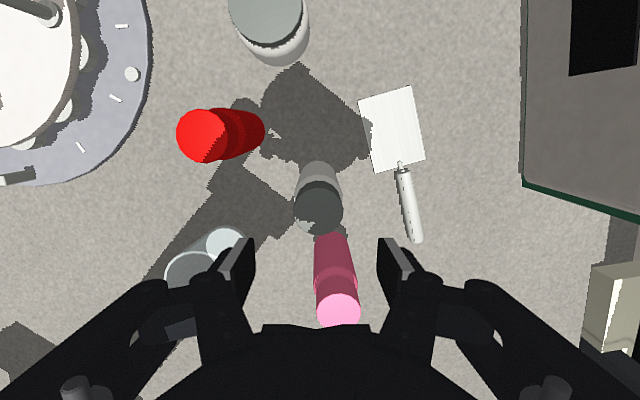

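The wrist view shows the cap at (320,208) against a predicted (318,210), which confirms both position and height, and the fingers clear red and pink. I'll descend and grasp.

>>> move_arm --pt "0 0.1 3 0 0 0 0.5" --pt "0 0 3 0 0 0 0.5" --pt "0 0 2.5 0 0 0 0.5" --pt "0 0 2 0 0 0 0.5" --pt "0 0 0 0 0 0 0.5" --pt "0 0 0 0 0 0 -0.3" --pt "0 0 0 0 0 0 -0.6" --pt "0 0 0 0 0 0 -1" --pt "0 0 0 0 0 0 -1" --pt "0 0 0 0 0 0 -1"

```text
time: 14.53
tool_pos: [0.4458, -0.3689, 0.13]
tool_rot: [0.002, 0.997, -0.072, 0.002]
contact_force: [-0.9, 1.1, 6.8]
gripper_width: 0.451
grasp_force: 60.7
```

Run:
```python
from h import *
s,R=tf();print(s['tool_pos'],s['grasp_force'],s['contact_force'],s['gripper_width']*85)
```

```text
[ 0.4457655  -0.36889737  0.13002071] 60.723509788513184 [-0.9078289   1.10453705  6.8459844 ] 38.36797066165374
```

The bottle is held, with 38 mm between the pads and 61 N. I'll lift it and refine the stand pose from the plate rim over all the pictures.

>>> move_arm --pt "0 0 -1 0 0 0 -1" --pt "0 0 -3 0 0 0 -1" --pt "0 0 -4 0 0 0 -1" --pt "0 0 -4 0 0 0 -1" --pt "0 0 -4 0 0 0 -1" --pt "0 0 -4 0 0 0 -1" --pt "0 0 0 0 0 0 -1"

```text
time: 15.12
tool_pos: [0.4462, -0.3699, 0.3388]
tool_rot: [0.006, 0.997, -0.072, 0.007]
contact_force: [0.5, -0.2, 0.2]
gripper_width: 0.453
grasp_force: 60.6
```

Run:
```python
from h import *
from scipy.optimize import least_squares
from scipy.ndimage import map_coordinates as mc
c0=np.array([.6605,-.032]);rs=np.arange(.150,.206,.0005);n=len(rs)
def rim(f):
    im=cv2.GaussianBlur(f['img'].astype(np.float32),(0,0),1.0);d=im[:,:,0]-im[:,:,2];P=[]
    for a in np.radians(np.arange(0,360,3)):
        px=np.array([proj(f,[c0[0]+r*np.cos(a),c0[1]+r*np.sin(a),.012]) for r in rs])
        if px.min()<2 or px[:,0].max()>637 or px[:,1].max()>397: continue
        v=mc(d,[px[:,1],px[:,0]],order=1)
        k=16;st=np.array([v[i-k:i].mean()-v[i:i+k].mean() for i in range(k,n-k)]);i=st.argmax()+k
        if st.max()>8 and v[i-k:i-3].std()<4 and v[i+3:i+k].std()<4: P.append(c0+rs[i]*np.array([np.cos(a),np.sin(a)]))
    return np.array(P)
for t in ['wrist0','wrist1','wrist3','wrist4','side0','scene0','side3','scene5']:
    P=rim(load(t))
    if len(P)<8: print(t,len(P));continue
    r=least_squares(lambda c:np.hypot(*(P-c).T)-.178,c0,loss='soft_l1',f_scale=.001)
    r2=least_squares(lambda c:np.hypot(*(P-c[:2]).T)-c[2],[*c0,.178],loss='soft_l1',f_scale=.001)
    print(t,len(P),r.x.round(4),'med res mm',(np.median(abs(np.hypot(*(P-r.x).T)-.178))*1e3).round(2),r2.x.round(4))
s,R=tf();print(s['tool_pos'],s['grasp_force'],load('wrist0')['mtx'][0])
w0,w1,w3,f,g=[load(t) for t in ['wrist0','wrist1','wrist3','side0','scene0']]
print('post',atz(w0,(212,189),.052),atz(w3,(184,55),.052),atz(f,(301.7,226.5),.052),atz(g,(331.6,216.8),.052))
print('grip',atz(w3,(320,150),.183),atz(load('scene3'),(264,172),.183))
```

```text
wrist0 86 [ 0.6628 -0.0307] med res mm 1.15 [ 0.6628 -0.029   0.1762]
wrist1 64 [ 0.6647 -0.0305] med res mm 0.99 [ 0.6634 -0.0295  0.1767]
wrist3 61 [ 0.6624 -0.0279] med res mm 1.01 [ 0.6624 -0.0298  0.1764]
wrist4 50 [ 0.6621 -0.0285] med res mm 0.73 [ 0.6627 -0.0265  0.1764]
side0 57 [ 0.6561 -0.0316] med res mm 0.71 [ 0.6556 -0.0323  0.1772]
scene0 53 [ 0.663  -0.0251] med res mm 0.66 [ 0.6628 -0.0252  0.1782]
side3 35 [ 0.6576 -0.0311] med res mm 0.6 [ 0.6572 -0.0312  0.1773]
scene5 73 [ 0.6634 -0.0249] med res mm 0.83 [ 0.6635 -0.0248  0.178 ]
[ 0.44623404 -0.36985898  0.33877414] 60.636831521987915 [284.50269929   0.         315.65288681]
post [ 0.50427077 -0.00763147  0.052     ] [ 0.5053335  -0.01058084  0.052     ] [ 0.4988802  -0.01046573  0.052     ] [ 0.50003899 -0.00490784  0.052     ]
grip [ 0.64963067 -0.13448399  0.183     ] [ 0.64589997 -0.13292627  0.183     ]
```

>>> move_arm --pt "0 0 0 0 5 0 -1" --pt "0 0 0 0 5 0 -1" --pt "0 0 0 0 5 0 -1" --pt "0 0 0 0 5 0 -1" --pt "0 0 0 0 5 0 -1" --pt "0 0 0 0 5 0 -1" --pt "0 0 0 0 0 0 -1" --pt "0 0 0 0 0 0 -1"

```text
time: 15.78
tool_pos: [0.4431, -0.3674, 0.3259]
tool_rot: [0.019, 0.964, -0.071, 0.257]
contact_force: [-0.2, -1.3, -1.2]
gripper_width: 0.453
grasp_force: 60.6
```

```bash
cat >> h.py <<'E'
def plan(wps,O=None,yaw=-.13,L=.130):
    s,R=tf();p=s['tool_pos'];c=np.array([.662,-.029,0]);A=Ro.from_euler('z',yaw).as_matrix()
    if O is None: O=c+A@[-.05,0,.09]
    X=A@[np.cos(np.pi/6),0,.5];Z=A@[-.5,0,np.cos(np.pi/6)];Y=np.cross(Z,X);D=np.c_[X,-Y,-Z]
    print('t',round(s['time'],2),'p',p.round(4),'F',(D.T@s['contact_force']).round(1),'grip',s['grasp_force'],s['gripper_width'])
    print('rot err deg in tool axes',np.degrees(Ro.from_matrix(R.T@D).as_rotvec()).round(2))
    q=p-O-L*Z;print('foot in cradle axes mm',(np.array([X,Y,Z])@q*1e3).round(1))
    for a,b in wps:
        W=O+X*a+Z*(b+L);print((a,b),W.round(4),'tool cm',(R.T@(W-p)*100).round(2))
E
python3 -c "
from h import *
plan([(.05,.11),(.05,.03),(.03,.01)]);print(tf()[0]['joint_pos'])"
```

```text
t 15.78 p [ 0.4431 -0.3674  0.3259] F [-0.6  1.3  1. ] grip 60.56137561798096 0.4531182138699266
rot err deg in tool axes [ 0.45  0.15 -0.8 ]
foot in cradle axes mm [  11.2 -363.9  135.9]
(0.05, 0.11) [ 0.5364 -0.0126  0.3228] tool cm [  3.37 -36.46   2.29]
(0.05, 0.03) [ 0.576  -0.0178  0.2536] tool cm [  3.39 -36.52  10.29]
(0.03, 0.01) [ 0.5688 -0.0168  0.2262] tool cm [  1.4  -36.51  12.3 ]
[-0.99489032 -0.35342215  1.90866772  0.40469393  1.25001163  0.65873314]
```

>>> move_arm --pt "0 -2 -1 0 0 0 -1" --pt "0 -3.1 -1 0 0 0 -1" --pt "0 -3.1 0 0 0 0 -1" --pt "0 -3.1 0 0 0 0 -1" --pt "0 -3.1 0 0 0 0 -1" --pt "0.4 -3.1 0 0 0 0 -1" --pt "0.5 -3.1 0 0 0 0 -1" --pt "0.5 -3.1 0 0 0 0 -1" --pt "0.5 -3.1 0 0 0 -0.4 -1" --pt "0.5 -3.1 0 0 0 -0.4 -1" --pt "0.5 -3.1 0 0 0 0 -1" --pt "0.5 -2.5 0 0 0 0 -1" --pt "0 -1 1.2 0 0 0 -1" --pt "0 0 1.2 0 0 0 -1" --pt "0 0 0 0 0 0 -1" --pt "0 0 0 0 0 0 -1"

```text
time: 17.12
tool_pos: [0.5268, -0.0108, 0.338]
tool_rot: [0.021, 0.964, -0.063, 0.256]
contact_force: [-0.4, 0.4, -1.3]
gripper_width: 0.454
grasp_force: 60.8
```

```bash
python3 -c "
from h import *
plan([(.05,.11),(.05,.03),(.03,.01)]);print(tf()[0]['joint_pos'])"
```

```text
t 17.12 p [ 0.5268 -0.0108  0.338 ] F [-1.  -0.4  0.9] grip 60.839513540267944 0.4540642234220308
rot err deg in tool axes [0.46 0.2  0.07]
foot in cradle axes mm [ 49.2   0.5 128. ]
(0.05, 0.11) [ 0.5364 -0.0126  0.3228] tool cm [0.09 0.03 1.8 ]
(0.05, 0.03) [ 0.576  -0.0178  0.2536] tool cm [ 0.12 -0.03  9.79]
(0.03, 0.01) [ 0.5688 -0.0168  0.2262] tool cm [-1.88 -0.05 11.8 ]
[-0.16699384 -0.55431116  2.02867402  0.01131408  1.14713263  1.5328162 ]
```

>>> move_arm --pt "0 0 2.5 0 0 0 -1" --pt "0 0 2.5 0 0 0 -1" --pt "0 0 2.5 0 0 0 -1" --pt "0 0 2 0 0 0 -1" --pt "0 0 1 0 0 0 -1" --pt "0 0 1 0 0 0 -1" --pt "0 0 0 0 0 0 -1"

```text
time: 17.7
tool_pos: [0.5836, -0.0197, 0.2381]
tool_rot: [0.021, 0.964, -0.064, 0.257]
contact_force: [0.3, -0.0, -1.6]
gripper_width: 0.45
grasp_force: 60.9
```

>>> move_arm --pt "-0.7 0 0 0 0 0 -1" --pt "-0.7 0 0 0 0 0 -1" --pt "-0.7 0 0 0 0 0 -1" --pt "-0.7 0 0 0 0 0 -1" --pt "-0.7 0 0 0 0 0 -1" --pt "0 0 0 0 0 0 -1" --pt "0 0 0 0 0 0 -1"

```text
time: 18.28
tool_pos: [0.5533, -0.0148, 0.2221]
tool_rot: [0.021, 0.964, -0.063, 0.258]
contact_force: [1.0, 0.8, -1.1]
gripper_width: 0.451
grasp_force: 60.9
```

```bash
python3 -c "
from h import *
plan([(.0,.01),(.0,.0)])"
```

```text
t 18.28 p [ 0.5533 -0.0148  0.2221] F [ 0.2 -0.9  1.4] grip 60.890493392944336 0.4507761368069627
rot err deg in tool axes [ 0.42 -0.02  0.07]
foot in cradle axes mm [14.5 -0.  14.2]
(0.0, 0.01) [ 0.543  -0.0134  0.2112] tool cm [-1.45 -0.01  0.42]
(0.0, 0.0) [ 0.548  -0.0141  0.2026] tool cm [-1.45 -0.02  1.42]
```

Free so far. I'll ease in along −x with small steps.

>>> move_arm --pt "-0.3 0 0 0 0 0 -1" --pt "-0.3 0 0 0 0 0 -1" --pt "-0.3 0 0 0 0 0 -1" --pt "0 0 0 0 0 0 -1"

```text
time: 18.62
tool_pos: [0.5459, -0.014, 0.2174]
tool_rot: [0.021, 0.964, -0.063, 0.258]
contact_force: [0.9, -1.1, -2.2]
gripper_width: 0.448
grasp_force: 61.0
```

>>> move_arm --pt "-0.2 0 0 0 0 0 -1" --pt "-0.2 0 0 0 0 0 -1" --pt "0 0 0 0 0 0 -1"

```text
time: 18.87
tool_pos: [0.5435, -0.014, 0.2169]
tool_rot: [0.021, 0.963, -0.063, 0.26]
contact_force: [4.1, -1.8, -1.1]
gripper_width: 0.454
grasp_force: 60.8
```

```bash
python3 -c "
from h import *
plan([(.0,.0)])"
```

```text
t 18.87 p [ 0.5435 -0.014   0.2169] F [3.2 1.3 3.1] grip 60.752806663513184 0.4535424062481324
rot err deg in tool axes [ 0.48 -0.21  0.07]
foot in cradle axes mm [ 3.3 -0.5 14.6]
(0.0, 0.0) [ 0.548  -0.0141  0.2026] tool cm [-0.34 -0.06  1.46]
```

The bottle touches the V with 3 N and almost no sideways force. I'll slide it down to the foot plate.

>>> move_arm --pt "0.1 0 0.3 0 0 0 -1" --pt "0 0 0.3 0 0 0 -1" --pt "0 0 0.3 0 0 0 -1" --pt "0 0 0 0 0 0 -1"

```text
time: 19.2
tool_pos: [0.5486, -0.0146, 0.2084]
tool_rot: [0.021, 0.964, -0.063, 0.259]
contact_force: [5.2, -2.8, -1.2]
gripper_width: 0.449
grasp_force: 60.7
```

>>> move_arm --pt "0 0 0.2 0 0 0 -1" --pt "0 0 0.2 0 0 0 -1" --pt "0 0 0 0 0 0 -1"

```text
time: 19.45
tool_pos: [0.5504, -0.0148, 0.2052]
tool_rot: [0.021, 0.964, -0.063, 0.259]
contact_force: [4.9, -3.1, 0.0]
gripper_width: 0.446
grasp_force: 60.8
```

```bash
python3 -c "
from h import *
plan([(.0,.0)])"
```

```text
t 19.45 p [ 0.5504 -0.0148  0.2052] F [4.6 2.4 2.6] grip 60.828495025634766 0.4460473318690403
rot err deg in tool axes [ 0.44 -0.07  0.07]
foot in cradle axes mm [ 3.5 -0.4  1. ]
(0.0, 0.0) [ 0.548  -0.0141  0.2026] tool cm [-0.35 -0.04  0.1 ]
```

>>> move_arm --pt "0 0 0.15 0 0 0 -1" --pt "0 0 0 0 0 0 -1"

```text
time: 19.62
tool_pos: [0.5511, -0.0148, 0.2042]
tool_rot: [0.021, 0.964, -0.063, 0.259]
contact_force: [2.9, -3.9, 2.4]
gripper_width: 0.454
grasp_force: 61.2
```

>>> move_arm --pt "0 0 0.15 0 0 0 -1" --pt "0 0 0 0 0 0 -1"

```text
time: 19.78
tool_pos: [0.552, -0.0148, 0.2045]
tool_rot: [0.021, 0.964, -0.063, 0.259]
contact_force: [-4.6, -1.5, 9.7]
gripper_width: 0.45
grasp_force: 62.2
```

```bash
python3 -c "
from h import *
plan([(.0,.0)])"
```

```text
t 19.78 p [ 0.552  -0.0148  0.2045] F [  1.1   2.1 -10.6] grip 62.24415063858032 0.4504702075958167
rot err deg in tool axes [ 0.44 -0.09  0.09]
foot in cradle axes mm [ 4.5 -0.2 -0.4]
(0.0, 0.0) [ 0.548  -0.0141  0.2026] tool cm [-0.45 -0.02 -0.04]
```

The foot is on the plate at 10.6 N and the height matches. I'll press it lightly back into the V, then release.

>>> move_arm --pt "-0.2 0 0 0 0 0 -1" --pt "0 0 0 0 0 0 -1" --pt "0 0 0 0 0 0 -1"

```text
time: 20.03
tool_pos: [0.5511, -0.0148, 0.2041]
tool_rot: [0.021, 0.963, -0.063, 0.26]
contact_force: [1.3, -2.3, 8.3]
gripper_width: 0.451
grasp_force: 61.5
```

```bash
python3 -c "
from h import *
plan([(.0,.0)])"
```

```text
t 20.03 p [ 0.5511 -0.0148  0.2041] F [ 5.5  2.1 -6.4] grip 61.49136185646057 0.45103070544882545
rot err deg in tool axes [ 0.44 -0.29  0.07]
foot in cradle axes mm [ 3.5 -0.3 -0.3]
(0.0, 0.0) [ 0.548  -0.0141  0.2026] tool cm [-0.35 -0.03 -0.03]
```

Release slowly, then back off along the bottle's axis.

>>> move_arm --pt "0 0 0 0 0 0 -0.05" --pt "0 0 0 0 0 0 0" --pt "0 0 0 0 0 0 0.1" --pt "0 0 0 0 0 0 0.2" --pt "0 0 0 0 0 0 0.3" --pt "0 0 0 0 0 0 0.3" --pt "0 0 0 0 0 0 0.3"

```text
time: 20.62
tool_pos: [0.5495, -0.0144, 0.2008]
tool_rot: [0.02, 0.964, -0.063, 0.258]
contact_force: [0.5, -0.2, -0.0]
gripper_width: 0.649
grasp_force: 0.0
```

>>> move_arm --pt "0 0 -0.5 0 0 0 0.3" --pt "0 0 -1 0 0 0 0.3" --pt "0 0 -2 0 0 0 0.3" --pt "0 0 -3 0 0 0 0.3" --pt "0 0 -3 0 0 0 0.3" --pt "0 0 0 0 0 0 0.3" --pt "0 0 0 0 0 0 0.3" --pt "0 0 0 0 0 0 0.3"

```text
time: 21.28
tool_pos: [0.5025, -0.0077, 0.2842]
tool_rot: [0.021, 0.964, -0.063, 0.258]
contact_force: [-0.6, 0.8, -0.5]
gripper_width: 0.651
grasp_force: 0.0
```

Run:
```python
from h import *
plan([(0,0)])
w=grab('wrist','wrist7');f=grab('side','side7');g=grab('scene','scene7')
c=np.array([.662,-.029,0]);A=Ro.from_euler('z',-.13).as_matrix();O=c+A@[-.05,0,.09];Z=A@[-.5,0,.866]
for n,v in [('wrist',w),('side',f),('scene',g)]:
    print(n,'cap top',proj(v,O+Z*.14).round(1),'foot',proj(v,O).round(1),'mid body',proj(v,O+Z*.095).round(1))
    q=proj(v,O+Z*.14).astype(int);im=v['img'];print([im[min(max(q[1]+d,0),399),q[0]].tolist() for d in (-24,-16,-8,0,8,16,24)])
# change between side before (side0) and now at peg / dark mask centroid of cap greys in wrist
q=proj(w,O+Z*.14).astype(int);im=w['img'].astype(int);x0,y0=max(q[0]-110,0),max(q[1]-110,0)
sub=im[y0:q[1]+110,x0:q[0]+110];m=((sub.max(2)-sub.min(2)<14)&(sub.mean(2)>85)&(sub.mean(2)<150)).astype(np.uint8)
n,l,st,ce=cv2.connectedComponentsWithStats(m);k=np.argsort(-st[1:,4])[:4]+1
print([(st[i].tolist(),(ce[i]+[x0,y0]).round(1).tolist()) for i in k],w['mtx'][1,1])
```

```text
t 21.28 p [ 0.5025 -0.0077  0.2842] F [-0.9 -0.7  0.1] grip 0.0 0.6506278366789037
rot err deg in tool axes [ 0.43 -0.05  0.07]
foot in cradle axes mm [ 1.   0.5 93.6]
(0, 0) [ 0.548  -0.0141  0.2026] tool cm [-0.11 -0.02  9.36]
wrist cap top [315.  214.6] foot [314.5 179.6] mid body [314.8 199.4]
[[102, 109, 105], [141, 146, 140], [138, 144, 138], [137, 143, 139], [136, 142, 136], [134, 141, 135], [194, 204, 208]]
side cap top [313.3 182.5] foot [330.9 202.2] mid body [319.4 189.3]
[[120, 100, 91], [111, 75, 60], [130, 140, 145], [123, 130, 128], [71, 73, 73], [131, 133, 140], [216, 225, 232]]
scene cap top [316.1 173.1] foot [293.6 215.2] mid body [308.6 187.1]
[[120, 99, 174], [110, 91, 170], [111, 95, 169], [145, 147, 143], [88, 94, 90], [140, 146, 148], [149, 152, 154]]
[([60, 132, 97, 79, 2831], [312.4, 264.2]), ([78, 63, 67, 71, 2255], [315.6, 209.8]), ([29, 0, 54, 50, 495], [257.6, 126.2]), ([169, 132, 30, 34, 364], [387.8, 252.6])] 284.5026992876484
```

The cap is where the model predicts in all three views, and the robot is clear and force-free. Handing in.

```bash
python3 -c "
from h import *
print(manip.job_done())"
```

```text
the job is handed in; nothing more can be done
None
```

The job is handed in: carousel turned four clicks to the index post, lock lever pushed home to its stop, then the sample bottle laid cap up in the empty cradle with its foot on the plate, at about 21 s of the 67 s allowed. The final placement was checked by contact forces and image code only, since all ten picture views were used by then.

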